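Switch on the bench power under its red guard

TASK

Switch on the power box with the red guard: lift the red guard by its tab with the back or side of a finger, and while your finger keeps it up push the toggle beneath it all the way toward the back of the box, then let the guard drop shut. Only push and touch, gently; do not grip the guard or the toggle, leave the yellow-guarded box alone, and do not pick up or shift the things lying about.

Things in the scene. Friction and masses are not known exactly. Their poses are not given: they have to be found in the camera images.
- red_box: grey power switch box with a red hinged guard on top (the box to work on), screwed down. Origin at the centre of its underside; x points from its front (robot side) to its back, y to its left, z up. Housing 100 mm wide (y), 100 mm high, front face at x = -37, back at x = +72 mm
- red_guard (a joint): opening angle of the red guard in rad: 0 shut, grows as its front rises, stop at 1.6. Hinge line along y at x = 35, z = 106 mm of the box. The guard is a hood 66 mm wide outside, 60 inside, open underneath; shut, it runs from the hinge to x = -37 and up to z = 152 mm, its lower edge at z = 106. A light spring shuts it from any angle unless held; about 1 N at the tab lifts it
- red_guard_tab (a point): centre of the red guard's lifting tab, a plate 50 mm wide (y), 28 mm long, 4 mm thick at the foot of the hood's front; moves with it. Shut, it juts out 24 mm in front of the housing with clear space below, rising 30 degrees to its front edge; this point is then at x = -49, z = 115 mm of the box, the lowest part of its underside at z = 107 and its front edge at x = -61, z = 122
- red_toggle (a joint): angle of the toggle under the red guard in rad: 0 fully toward the front (off), 0.8 fully toward the back (on), stops at both; it stays where it is left and needs about 1.5 N at the knob. Pivot along y at x = 0, z = 100 mm of the box. The guard never touches the toggle
- red_toggle_knob (a point): centre of the black ball knob, 18 mm across, at the end of that toggle, 36 mm from its pivot: at x = -14, z = 133 mm of the box when fully off, x = 14, z = 133 when fully on; all under the hood while that is shut
- yellow_box: grey power switch box with a yellow hinged guard on top (same make as the red one; to be left alone), screwed down. Origin at the centre of its underside; x points from its front (robot side) to its back, y to its left, z up. Housing 100 mm wide (y), 100 mm high, front face at x = -37, back at x = +72 mm
- yellow_guard (a joint): opening angle of the yellow guard in rad: 0 shut, grows as its front rises, stop at 1.6. Hinge line along y at x = 35, z = 106 mm of the box. The guard is a hood 66 mm wide outside, 60 inside, open underneath; shut, it runs from the hinge to x = -37 and up to z = 152 mm, its lower edge at z = 106. A light spring shuts it from any angle unless held; about 1 N at the tab lifts it
- yellow_guard_tab (a point): centre of the yellow guard's lifting tab, a plate 50 mm wide (y), 28 mm long, 4 mm thick at the foot of the hood's front; moves with it. Shut, it juts out 24 mm in front of the housing with clear space below, rising 30 degrees to its front edge; this point is then at x = -49, z = 115 mm of the box, the lowest part of its underside at z = 107 and its front edge at x = -61, z = 122
- yellow_toggle (a joint): angle of the toggle under the yellow guard in rad: 0 fully toward the front (off), 0.8 fully toward the back (on), stops at both; it stays where it is left and needs about 1.5 N at the knob. Pivot along y at x = 0, z = 100 mm of the box. The guard never touches the toggle
- yellow_toggle_knob (a point): centre of the black ball knob, 18 mm across, at the end of that toggle, 36 mm from its pivot: at x = -14, z = 133 mm of the box when fully off, x = 14, z = 133 when fully on; all under the hood while that is shut
- print_head: bystander: spare print head, a flat white and green bar 36x120x24 mm, lying at the front edge; origin at the centre of its underside
- black_tape: bystander: small roll of black tape, 58 mm across, 19 mm high, lying at the front edge; origin at the centre of its underside
- gear: bystander: small white plastic gear, 36 mm across, 12 mm high, lying at the front edge; origin at the centre of its underside
- cleaner_can: bystander: white spray can with red nozzle, 58 mm across, 150 mm high, standing behind the boxes; origin at the centre of its underside
- can_cap: bystander: black plastic cap, open side up, 49 mm across, 46 mm high, standing behind the boxes; origin at the centre of its underside
- label_roll: bystander: white label roll, 68 mm across, 39 mm high, standing behind the boxes; origin at the centre of its underside
- label_printer: fixed grey and black label printer on the left of the boxes, 450x245x280 mm, an obstacle; origin at the centre of its underside, x along its length
- tool_case: fixed black tool case under a tool roll on the right of the boxes, an obstacle; with the roll it covers the bench from about y = -0.20 m to the right, x = 0.40 to 0.75 m, up to z = 0.19 m, with a wipes pack on it up to 0.24 m

How it is judged:
By the outcome, as a careful person would: the job done as asked, in the order asked, and still so for the second after the job is handed in, with the robot touching nothing.
It also fails if it takes over 48 s, if anything falls off the work surface, if the arm or the gripper's body presses on something with over 40 N, if the wrist force passes 120 N, or if a joint passes its speed limit or range.

ROBOT

A 6-joint arm with a two-finger parallel gripper is mounted at the origin on a cart in front of the work surface, level with it; the furniture and walls round the work are solid. World frame = base frame: x ahead of the robot, y to its left, z up, the work surface at z = 0. Lengths are in m, angles in rad, forces in N, time in s.
With the tool pointing down it reaches from about 0.375 to 0.9 m from the base axis. Payload 3.1 kg.
Tool frame: the origin (TCP) lies at the very end of the fingers, on their centre line; the grasp point (between the pads) lies 19 mm behind it; z points along the fingers, y is the line along which they close (so a half turn about z gives the same grasp; the last joint's range is limited). The gripper opens to 87 mm and grips with 3 to 60 N. Pads are 19 mm wide; open, the fingers measure 117 mm over their backs; the gripper's body (75 mm by 190 mm) begins 51 mm behind the grasp point.
Start: joints at [-1.5, 0.527, 1.433, -0, 1.181, -0.178], TCP at [0.154, -0.606, 0.223] pointing down, gripper open.
Joint ranges: [-3.08, 3.08], [-0.75, 2.2], [0.22, 2.44], [-1.43, 4.57], [0, 2.65], [-2.85, 2.85]. Speed limits (rad/s): [2.79, 2.79, 3.14, 3.14, 3.14, 3.14].

INTERFACE

Orientations are given as a unit quaternion [x, y, z, w].
In Python, from rig import status, viewer, robot gives the robot as it stands.
- The arm moves only by the tool arm_command, never from a script. Its arguments are lists of equal length, an entry for each row: "delta_rot": the turn, a rotation vector about the tool's x, y, z in degrees, a list of three; "delta_pos": the shift along the tool's x, y, z in m, a list of three; "gripper": the closure, from -1 (fully open) to 1 (shut). In form: {"delta_rot": [[rx, ry, rz], ...], "delta_pos": [[dx, dy, dz], ...], "gripper": [gripper, ...]}. A call has 1 to 12 rows; each row is the pose to reach, as a shift and turn from the pose commanded when the call began, along the tool's axes at that moment; what a row does not reach only later rows make up. A row lasts 1/12 s, in which the tool goes at most 41.7 mm and 7.16 degrees, less where a joint would pass 70% of its speed; a pose out of reach is approached as far as the arm can. A call with a gripper value outside its range is refused whole. The fingers move at their own pace and stop on an object; "grip_force" is the grip in N (left out, the last holds). Time passes only in rows, so rows that repeat a pose let the fingers close. It gives the time, the measured TCP pose, the force, the opening and the grip force at its end, in the units of the state.
- status.get_obs(): the state, without advancing time (a new reading comes with each control period).
- viewer.camera(name): name is "side" or "top"; returns a dict with "pixels" (420x560x3 uint8, blue, green, red), "fx", "fy", "cx", "cy" (pixels), "pose" (4x4, takes a point from camera to world coordinates). Camera axes: x right, y down, z forward; pixel columns grow to the right and rows downward; lengths in m; the calibration is good to about 2 mm. A picture is of the moment at which its call begins. There is no depth.
- robot.hand_in(): hands the job in; it is judged then, once.
The state is a dict: "time": time; "q": joint angles; "joint_velocities": joint speeds; "joint_torque": joint torques, N m; "position": TCP position; "tool_rot": TCP orientation; "ft_force": force on the tool from outside, world axes, zero at the start; "moment": the same for the moment, N m; "grip_width": finger opening in m; "grip_force": force on a finger pad.
Only numpy, scipy, OpenCV 4.12 (cv2) and the standard library are available. Lean on these libraries where they do the work, as an engineer would, in place of code of your own. Each camera call takes 0.05 s, during which the arm holds its last target. There are 200 camera calls.

## Working session

There is one attempt and no reset: what is moved stays moved. The work goes in short steps, Python scripts to look and compute and a tool call to move; the robot and the scene stay as the last step left them, time stands still between calls to the robot, and variables do not carry over. Pictures are saved under pics/ and viewed, at most 10 in all, crops included, and the job is handed in when it is done.

Besides the shell and the picture viewer there is one more tool, called by a JSON object that holds its "method" and its "body", one argument or row to a line. arm_command: Moves the arm, as the interface text tells. Its arguments: {"type":"object","properties":{"delta_rot":{"type":"array","items":{"type":"array","items":{"type":"number"}}},"delta_pos":{"type":"array","items":{"type":"array","items":{"type":"number"}}},"gripper":{"type":"array","items":{"type":"number"}},"grip_force":{"type":"number"}},"required":["delta_rot","delta_pos","gripper"]}

```bash
mkdir -p pics
cat > h.py <<'E'
import numpy as np, cv2, json
from rig import status, viewer, robot
def snap(n,tag):
    c=viewer.camera(n); cv2.imwrite(f'pics/{tag}.png',c['pixels']); np.savez(f'pics/{tag}.npz',**c); return c
def proj(c,P):
    T=np.linalg.inv(np.array(c['pose'])); p=T[:3,:3]@np.array(P)+T[:3,3]
    return p[0]/p[2]*c['fx']+c['cx'],p[1]/p[2]*c['fy']+c['cy']
def ray(c,u,v):
    T=np.array(c['pose']); d=T[:3,:3]@np.array([(u-c['cx'])/c['fx'],(v-c['cy'])/c['fy'],1]); return T[:3,3],d
def atz(c,u,v,z):
    o,d=ray(c,u,v); return o+d*(z-o[2])/d[2]
E
python3 - <<'E'
from h import *
a=snap('top','t0');b=snap('side','s0')
im=np.hstack([a['pixels'],b['pixels']]);
for c in(a,b): print(np.round(c['pose'],3).tolist(),c['fx'],c['cx'],c['cy'])
o=status.get_obs();print(o['time'],o['position'],o['tool_rot'])
E
```

```text
[[-0.421, -0.777, 0.468, 0.048], [-0.907, 0.367, -0.206, 0.253], [-0.011, -0.511, -0.86, 1.101], [0.0, 0.0, 0.0, 1.0]] 430.01593026052024 269.2799086180936 212.39154197706458
[[0.085, -0.86, 0.503, -0.079], [-0.996, -0.079, 0.033, -0.03], [0.012, -0.504, -0.864, 1.237], [0.0, 0.0, 0.0, 1.0]] 404.07738875520363 273.60784676570916 202.06591378142716
0.1 [ 0.15386583 -0.60510722  0.2216773 ] [ 9.92271993e-01  1.24078061e-01  3.34070357e-05 -9.62487278e-04]
```

View pics/t0.png

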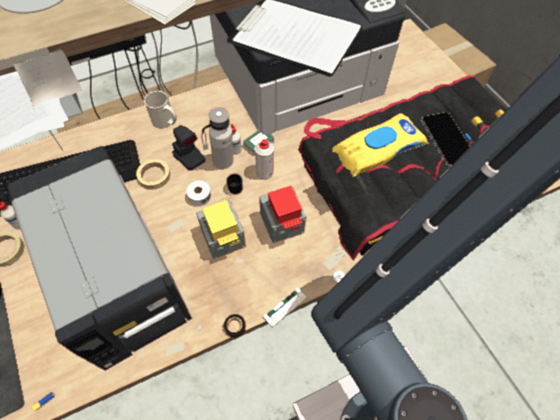

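View pics/s0.png

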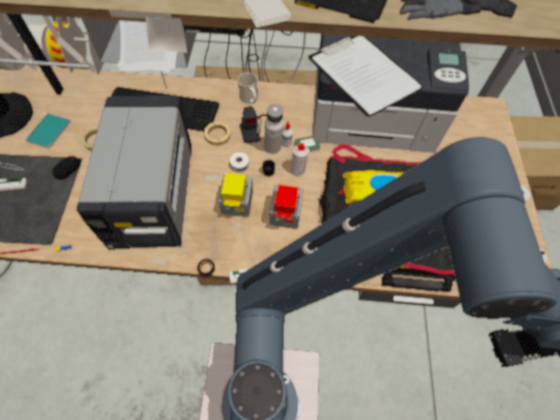

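The top view shows the red box at about (283,213) and the yellow box at about (221,227). In the side view they are at about (286,204) and (235,193). I'll enlarge the red box in both.

Run:
```python
from h import *
a=cv2.imread('pics/t0.png')[175:245,245:315];b=cv2.imread('pics/s0.png')[170:240,250:320]
f=lambda i:cv2.resize(i,(400,400),interpolation=cv2.INTER_CUBIC)
im=np.hstack([f(a),f(b)])
for k in range(0,800,57): cv2.line(im,(k,0),(k,6),(0,255,0),1)
cv2.imwrite('pics/c0.png',im)
```

```text
(no output)
```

View pics/c0.png

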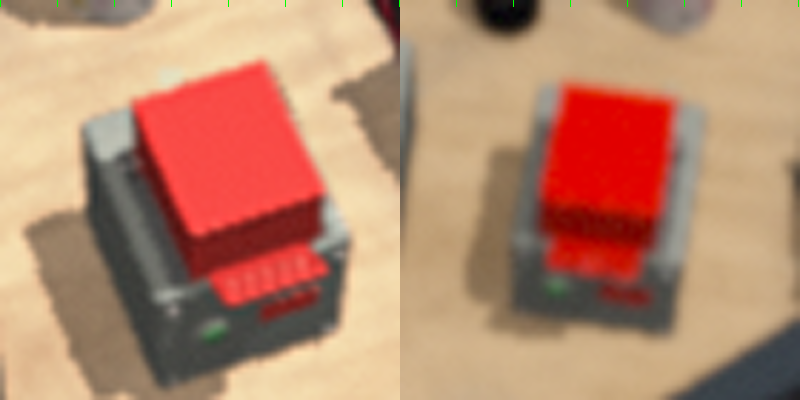

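Run:
```python
from h import *
from scipy.optimize import least_squares
A=dict(np.load('pics/t0.npz'));B=dict(np.load('pics/s0.npz'))
s=400/70
M={'FL':(-37,33,152),'FR':(-37,-33,152),'bl':(-37,50,0),'br':(-37,-50,0),'tl':(-61,25,122),'tr':(-61,-25,122)}
ob=[(A,245,175,dict(FL=(195,237),FR=(325,195),bl=(165,385),br=(335,328),tl=(228,305),tr=(330,268))),
(B,250,170,dict(FL=(140,207),FR=(258,220),bl=(112,313),br=(272,333),tl=(148,270),tr=(237,280)))]
def W(p,m):
    m=np.array(m)/1000;c,s_=np.cos(p[2]),np.sin(p[2]);return [p[0]+c*m[0]-s_*m[1],p[1]+s_*m[0]+c*m[1],m[2]]
def r(p):
    out=[]
    for c,ou,ov,d in ob:
        for k,(u,v) in d.items():
            out+=list(np.array(proj(c,W(p,M[k])))-[ou+u/s,ov+v/s])
    return np.array(out)
R=least_squares(r,[.5,0,0],loss='soft_l1');print(R.x,np.round(r(R.x).reshape(-1,2),1).tolist())
print('tab',W(R.x,(-49,0,115)),'knob',W(R.x,(-14,0,133)))
for c,u,v in((A,221,209),(B,235,177)):print('yellow hood back',atz(c,u,v,.152))
```

```text
[ 0.57856225 -0.02628252 -0.04592332] [[-0.2, -0.2], [0.6, -1.3], [-0.9, 2.7], [1.3, 0.8], [0.3, 0.1], [0.1, 0.1], [-0.2, -1.5], [0.3, -1.2], [-0.8, 1.5], [0.2, 1.6], [-0.2, -0.9], [0.1, -0.7]]
tab [np.float64(0.5296139059894595), np.float64(-0.024033063381011358), np.float64(0.115)] knob [np.float64(0.5645770058229052), np.float64(-0.025639814773264914), np.float64(0.133)]
yellow hood back [0.6265691  0.13425274 0.152     ]
yellow hood back [0.63406109 0.14299528 0.152     ]
```

```bash
cat >> h.py <<'E'
from scipy.spatial.transform import Rotation as Ro
BX,BY,YAW=0.5786,-0.0263,-0.0459
def tgt(x,z,pitch,y=0,yawd=0):
    """box-frame mm TCP; pitch deg below horizontal; returns pos,R world"""
    yw=YAW+np.radians(yawd); c,s=np.cos(YAW),np.sin(YAW); p=np.array([BX+(c*x-s*y)/1e3,BY+(s*x+c*y)/1e3,z/1e3])
    a=np.radians(pitch); d=np.array([np.cos(yw)*np.cos(a),np.sin(yw)*np.cos(a),-np.sin(a)])
    ty=np.array([np.sin(yw),-np.cos(yw),0]); return p,Ro.from_matrix(np.c_[np.cross(ty,d),ty,d])
def box(o):
    d=np.array(o['position'])-[BX,BY,0];c,s=np.cos(YAW),np.sin(YAW)
    z=Ro.from_quat(o['tool_rot']).as_matrix()[:,2]
    return np.round([1e3*(c*d[0]+s*d[1]),1e3*(-s*d[0]+c*d[1]),1e3*d[2],np.degrees(np.arcsin(-z[2]))],1)
def plan(*W):
    o=status.get_obs();R0=Ro.from_quat(o['tool_rot']);p0=np.array(o['position'])
    print('t',round(o['time'],2),'q',np.round(o['q'],3),'box',box(o),'F',np.round(o['ft_force'],1),'w',o['grip_width'])
    for w in W:
        p,R=tgt(*w);print(w,'dr',np.round((R0.inv()*R).as_rotvec(degrees=True),1).tolist(),'dp',np.round(R0.inv().apply(p-p0),4).tolist())
E
python3 -c "
from h import *
plan((-150,300,90),(-150,300,60))"
```

```text
t 0.1 q [-1.501  0.528  1.434 -0.     1.181 -0.178] box [-397.7 -597.7  221.7   89.9] F [0.2 0.1 0.6] w 0.0869866705771701
(-150, 300, 90) dr [-0.1, -0.0, 16.9] dp [0.4107, -0.5001, -0.0772]
(-150, 300, 60) dr [-4.5, 29.8, 16.5] dp [0.4107, -0.5001, -0.0772]
```

{"method": "arm_command", "body": {
  "delta_rot": [
    [0,0,0],
    [0,0,0],
    [0,0,0],
    [0,0,17],
    [0,0,17],
    [0,0,17],
    [0,0,17],
    [0,0,17],
    [0,0,17],
    [0,0,17],
    [0,0,17],
    [0,0,17]
  ],
  "delta_pos": [
    [0,0,-0.04],
    [0,0,-0.08],
    [0,0,-0.1],
    [0.411,-0.5,-0.1],
    [0.411,-0.5,-0.1],
    [0.411,-0.5,-0.1],
    [0.411,-0.5,-0.1],
    [0.411,-0.5,-0.1],
    [0.411,-0.5,-0.1],
    [0.411,-0.5,-0.1],
    [0.411,-0.5,-0.1],
    [0.411,-0.5,-0.1]
  ],
  "gripper": [1,1,1,1,1,1,1,1,1,1,1,1]
}}

```text
time: 1.1
position: [0.3135, -0.2641, 0.3223]
tool_rot: [1.0, -0.024, -0.0, -0.0]
ft_force: [1.5, -0.2, 1.2]
grip_width: 0.015
grip_force: 0.0
```

```bash
python3 -c "
from h import *
plan((-150,300,90),(-150,250,60),(-150,250,40))"
```

```text
t 1.1 q [-0.974  0.1    1.79   0.     1.251  0.645] box [-253.9 -249.7  322.3   90. ] F [ 1.5 -0.2  1.2] w 0.014964360054852919
(-150, 300, 90) dr [-0.0, 0.0, -0.2] dp [0.1032, -0.25, 0.0224]
(-150, 250, 60) dr [0.0, 30.0, -0.2] dp [0.1032, -0.25, 0.0724]
(-150, 250, 40) dr [0.0, 50.0, -0.2] dp [0.1032, -0.25, 0.0724]
```

{"method": "arm_command", "body": {
  "delta_rot": [
    [0,40,0],
    [0,40,0],
    [0,40,0],
    [0,40,0],
    [0,40,0],
    [0,40,0],
    [0,40,0],
    [0,40,0],
    [0,40,0],
    [0,40,0],
    [0,40,0],
    [0,40,0]
  ],
  "delta_pos": [
    [0.13,-0.25,0.06],
    [0.13,-0.25,0.06],
    [0.13,-0.25,0.06],
    [0.13,-0.25,0.06],
    [0.13,-0.25,0.06],
    [0.13,-0.25,0.06],
    [0.13,-0.25,0.06],
    [0.13,-0.25,0.06],
    [0.13,-0.25,0.06],
    [0.13,-0.25,0.06],
    [0.13,-0.25,0.06],
    [0.13,-0.25,0.06]
  ],
  "gripper": [1,1,1,1,1,1,1,1,1,1,1,1]
}}

```text
time: 2.1
position: [0.4556, -0.0243, 0.2631]
tool_rot: [0.939, -0.023, 0.342, 0.009]
ft_force: [0.4, 0.2, 1.1]
grip_width: 0.0003
grip_force: 0.0
```

```bash
python3 -c "
from h import *
plan((-110,130,45),(-120,120,50))"
```

```text
t 2.1 q [-0.497  0.084  2.302  1.217  0.3    0.017] box [-123.    -3.7  263.1   49.9] F [0.4 0.2 1.1] w 0.00029731529186162193
(-110, 130, 45) dr [0.2, 4.9, -0.1] dp [-0.0757, -0.0039, 0.1102]
(-120, 120, 50) dr [0.2, -0.1, -0.1] dp [-0.0898, -0.0038, 0.1114]
```

```bash
python3 -c "
from h import *
plan((-130,220,60),(-120,140,60))"
```

```text
t 2.1 q [-0.497  0.084  2.302  1.217  0.3    0.017] box [-123.    -3.7  263.1   49.9] F [0.4 0.2 1.1] w 0.00029731529186162193
(-130, 220, 60) dr [0.2, -10.1, -0.2] dp [-0.0331, -0.0037, 0.0284]
(-120, 140, 60) dr [0.2, -10.1, -0.2] dp [-0.0769, -0.0038, 0.0961]
```

{"method": "arm_command", "body": {
  "delta_rot": [
    [0,-5,0],
    [0,-10,0],
    [0,-10,0],
    [0,-10,0],
    [0,-10,0],
    [0,-10,0],
    [0,-10,0],
    [0,-10,0]
  ],
  "delta_pos": [
    [-0.015,-0.004,0.014],
    [-0.033,-0.004,0.028],
    [-0.055,-0.004,0.06],
    [-0.077,-0.004,0.096],
    [-0.077,-0.004,0.096],
    [-0.077,-0.004,0.096],
    [-0.077,-0.004,0.096],
    [-0.077,-0.004,0.096]
  ],
  "gripper": [1,1,1,1,1,1,1,1]
}}

```text
time: 2.77
position: [0.461, -0.0176, 0.151]
tool_rot: [0.964, -0.024, 0.264, -0.0]
ft_force: [0.3, 0.8, -0.9]
grip_width: 0.0004
grip_force: 0.0
```

```bash
python3 -c "
from h import *
snap('top','t1');snap('side','s1')
plan((-60,90,60),(-65,95,50))
a=cv2.imread('pics/t1.png')[130:330,180:380];b=cv2.imread('pics/s1.png')[120:320,180:380]
f=lambda i:cv2.resize(i,(400,400),interpolation=cv2.INTER_CUBIC)
cv2.imwrite('pics/c1.png',np.hstack([f(a),f(b)]))"
```

```text
t 2.87 q [-0.417  0.394  2.318  1.899  0.208 -0.65 ] box [-118.6    3.8  150.3   59.5] F [ 0.4 -0.1  0.3] w 0.00020780684487460913
(-60, 90, 60) dr [-0.7, -0.4, -0.5] dp [0.02, 0.0046, 0.0816]
(-65, 95, 50) dr [-0.7, 9.6, -0.5] dp [0.0182, 0.0045, 0.0748]
```

View pics/c1.png

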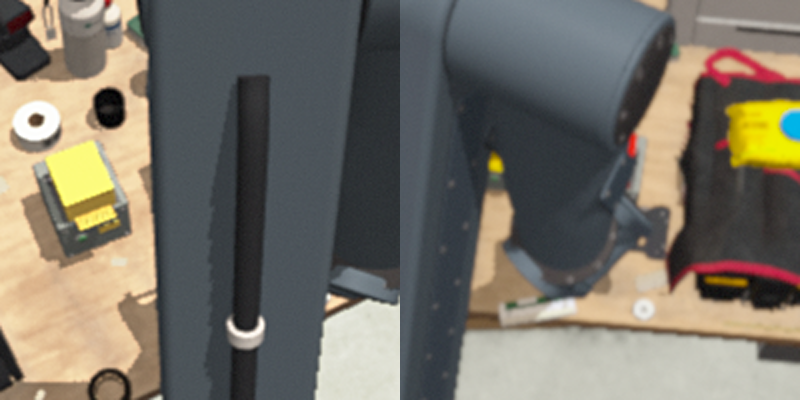

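The arm now covers the red box in both views, so I'll work from the kinematics. I'll fit the arm model and check which tool pitch keeps clear of the wrist singularity.

```bash
cat > k.py <<'E'
from h import *
from scipy.optimize import least_squares
Y=lambda a:Ro.from_euler('y',a); Z=lambda a:Ro.from_euler('z',a)
def mats(q,s):
    A=Z(q[0]);B=A*Y(q[1]);C=A*Y(q[1]+q[2]);D=C*Z(s*q[3])*Y(q[4]);return A,B,C,D
def row(q,s):
    A,B,C,D=[m.as_matrix() for m in mats(q,s)]
    return np.c_[A[:,2],B[:,0],B[:,2],C[:,0],C[:,2],D[:,0],D[:,2]]
o=status.get_obs()
Q=[[-1.501,.528,1.434,0,1.181,-.178],[-.974,.1,1.79,0,1.251,.645],[-.497,.084,2.302,1.217,.3,.017],list(o['q'])]
P=[[.15387,-.60511,.22168],[.3135,-.2641,.3223],[.4556,-.0243,.2631],list(o['position'])]
zt=Ro.from_quat(o['tool_rot']).as_matrix()[:,2]
best=None
for s in(1,-1):
    M=np.vstack([row(q,s) for q in Q]);b=np.ravel(P)
    reg=1e-3*np.eye(7);x=np.linalg.lstsq(np.vstack([M,reg]),np.r_[b,np.zeros(7)],rcond=None)[0]
    res=M@x-b;print(s,np.round(x,3),'res',np.round(res,4).max(),np.round(mats(Q[3],s)[3].as_matrix()[:,2]-zt,3))
    if best is None or abs(res).max()<best[2]: best=(s,x,abs(res).max())
S,X,_=best
# tool z, tool x offset wrt D*Z(c+-q6)
def rel(q,R,g): return (mats(q,S)[3].inv()*R).as_euler('zyx')[0]-g*q[5]
def fk(q): return row(q,S)@X
C6=None
R4=Ro.from_quat(o['tool_rot']);R1=Ro.from_quat([.99227,.12408,0,-.00096])
for g in(1,-1):
    a,b=rel(Q[0],R1,g),rel(Q[3],R4,g)
    if abs(np.angle(np.exp(1j*(a-b))))<.1: C6=(g,a)
print('c6',C6)
lo=np.array([-3.08,-.75,.22,-1.43,0,-2.85]);hi=np.array([3.08,2.2,2.44,4.57,2.65,2.85])
def ori(q): return mats(q,S)[3]*Z(C6[1]+C6[0]*q[5])
def ik(w,seed):
    p,R=tgt(*w)
    f=lambda q:np.r_[(fk(q)-p)*10,(R.inv()*ori(q)).as_rotvec()]
    r=least_squares(f,np.clip(seed,lo+.01,hi-.01),bounds=(lo,hi));return r.x,np.abs(r.fun).max()
E
python3 - <<'E'
from k import *
rng=np.random.default_rng(0)
for pit in(30,40,50,60,70,75):
  for w in((-55,95,pit),(-45,160,pit),(-2,130,pit)):
    sols=[]
    for i in range(25):
        sd=[rng.uniform(-.7,.7),rng.uniform(-.7,1.5),rng.uniform(1,2.44),rng.choice([0,1.5,3.14]),rng.uniform(0,1.5),rng.uniform(-2.8,2.8)]
        q,e=ik(w,sd)
        if e<2e-3 and not any(np.abs(q-s).max()<.05 for s in sols): sols.append(q)
    print(w,[np.round(s,2).tolist() for s in sols])
E
```

```text
1 [ 0.491 -0.022  0.616  0.238  0.555  0.099  0.382] res 0.0164 [-0. -0. -0.]
-1 [-0.248  0.067  0.516 -0.176  0.006 -0.221  0.103] res 0.0382 [-0.158 -0.357 -0.   ]
c6 (1, np.float64(1.5697909256173457))
(-55, 95, 30) [[-0.04, 1.45, 2.16, 3.14, 1.52, -1.57]]
(-45, 160, 30) [[-0.04, 1.28, 2.25, 3.14, 1.43, -1.57]]
(-2, 130, 30) [[-0.04, 1.25, 2.17, 3.14, 1.33, -1.57]]
(-55, 95, 40) [[-0.04, 1.24, 2.24, 3.14, 1.21, -1.57]]
(-45, 160, 40) [[-0.04, 1.02, 2.31, 3.14, 1.06, -1.57]]
(-2, 130, 40) [[-0.04, 1.03, 2.22, 3.14, 0.98, -1.57]]
(-55, 95, 50) [[-0.04, 0.99, 2.27, 3.14, 0.81, -1.57]]
(-45, 160, 50) [[-0.04, 0.73, 2.31, 3.14, 0.6, -1.57], [-0.05, 0.3, 2.09, 0.0, 0.05, 1.57]]
(-2, 130, 50) [[-0.04, 0.79, 2.23, 3.14, 0.57, -1.57], [-0.05, 0.42, 2.02, 0.0, 0.01, 1.57]]
(-55, 95, 60) [[-0.22, 0.47, 2.03, 0.64, 0.15, 0.79], [-0.04, 0.45, 2.0, -0.02, 0.17, 1.6], [-0.04, 0.74, 2.25, 3.14, 0.37, -1.57]]
(-45, 160, 60) [[-0.07, 0.49, 2.27, 3.05, 0.14, -1.5], [-0.04, 0.31, 1.98, -0.0, 0.33, 1.58]]
(-2, 130, 60) [[-0.04, 0.59, 2.19, 3.15, 0.16, -1.58], [-0.23, 0.56, 2.16, 2.36, 0.13, -0.94], [-0.04, 0.42, 1.91, -0.0, 0.3, 1.57], [0.13, 0.56, 2.16, 3.92, 0.13, -2.19]]
(-55, 95, 70) [[-0.05, 0.48, 1.88, -0.0, 0.44, 1.57]]
(-45, 160, 70) [[-0.05, 0.36, 1.86, -0.0, 0.58, 1.57]]
(-2, 130, 70) [[-0.05, 0.46, 1.78, -0.0, 0.55, 1.57]]
(-55, 95, 75) [[-0.05, 0.5, 1.82, -0.0, 0.56, 1.57]]
(-45, 160, 75) [[-0.05, 0.39, 1.79, -0.0, 0.69, 1.57]]
(-2, 130, 75) [[-0.05, 0.49, 1.72, -0.0, 0.67, 1.57]]
```

```bash
python3 -c "
from h import *
plan((-120,200,80))"
```

```text
t 2.87 q [-0.417  0.394  2.318  1.899  0.208 -0.65 ] box [-118.6    3.8  150.3   59.5] F [ 0.4 -0.1  0.3] w 0.00020780684487460913
(-120, 200, 80) dr [-0.8, -20.4, -0.4] dp [0.024, 0.003, -0.0436]
```

{"method": "arm_command", "body": {
  "delta_rot": [
    [-0.8,-20.4,-0.4],
    [-0.8,-20.4,-0.4],
    [-0.8,-20.4,-0.4],
    [-0.8,-20.4,-0.4],
    [-0.8,-20.4,-0.4],
    [-0.8,-20.4,-0.4],
    [-0.8,-20.4,-0.4],
    [-0.8,-20.4,-0.4],
    [-0.8,-20.4,-0.4],
    [-0.8,-20.4,-0.4],
    [-0.8,-20.4,-0.4],
    [-0.8,-20.4,-0.4]
  ],
  "delta_pos": [
    [0.024,0.003,-0.044],
    [0.024,0.003,-0.044],
    [0.024,0.003,-0.044],
    [0.024,0.003,-0.044],
    [0.024,0.003,-0.044],
    [0.024,0.003,-0.044],
    [0.024,0.003,-0.044],
    [0.024,0.003,-0.044],
    [0.024,0.003,-0.044],
    [0.024,0.003,-0.044],
    [0.024,0.003,-0.044],
    [0.024,0.003,-0.044]
  ],
  "gripper": [1,1,1,1,1,1,1,1,1,1,1,1]
}}

```text
time: 3.87
position: [0.4606, -0.021, 0.203]
tool_rot: [0.996, -0.02, 0.09, 0.005]
ft_force: [0.7, -0.3, 0.2]
grip_width: -0.0
grip_force: 0.0
```

```bash
python3 -c "
from h import *
plan((-100,150,70),(-90,105,70))"
```

```text
t 3.87 q [-0.318  0.276  1.981  0.065  0.71   1.249] box [-1.181e+02 -1.000e-01  2.030e+02  7.960e+01] F [ 0.7 -0.3  0.2] w -4.04919758249377e-06
(-100, 150, 70) dr [0.3, 9.7, 0.3] dp [0.0083, -0.0004, 0.0554]
(-90, 105, 70) dr [0.3, 9.7, 0.3] dp [0.0101, -0.0006, 0.1014]
```

{"method": "arm_command", "body": {
  "delta_rot": [
    [0.3,5,0.3],
    [0.3,9.7,0.3],
    [0.3,9.7,0.3],
    [0.3,9.7,0.3],
    [0.3,9.7,0.3],
    [0.3,9.7,0.3],
    [0.3,9.7,0.3]
  ],
  "delta_pos": [
    [0.004,0,0.025],
    [0.008,0,0.055],
    [0.009,0,0.08],
    [0.01,0,0.101],
    [0.01,0,0.101],
    [0.01,0,0.101],
    [0.01,0,0.101]
  ],
  "gripper": [1,1,1,1,1,1,1]
}}

```text
time: 4.45
position: [0.486, -0.02, 0.1043]
tool_rot: [0.985, -0.022, 0.173, 0.002]
ft_force: [0.4, -0.0, -0.4]
grip_width: 0.0001
grip_force: 0.0
```

```bash
python3 -c "
from h import *
c=snap('side','s2');snap('top','t2')
a=cv2.imread('pics/t2.png')[130:330,180:380];b=cv2.imread('pics/s2.png')[120:320,180:380]
f=lambda i:cv2.resize(i,(400,400),interpolation=cv2.INTER_CUBIC)
cv2.imwrite('pics/c2.png',np.hstack([f(a),f(b)]))
plan((-66,107,70),(-62,112,70),(-51,147,70),(-34,145,70),(-37,131,70),(-4,130,70))"
```

```text
t 4.55 q [-0.338  0.497  2.15   0.574  0.191  0.728] box [-92.3   2.3 105.   70. ] F [ 0.7  1.4 -0.7] w 0.0005028333276653333
(-66, 107, 70) dr [-0.3, 0.0, 0.1] dp [0.0254, 0.0024, 0.0071]
(-62, 112, 70) dr [-0.3, 0.0, 0.1] dp [0.0309, 0.0024, 0.0038]
(-51, 147, 70) dr [-0.3, 0.0, 0.1] dp [0.0532, 0.0023, -0.0254]
(-34, 145, 70) dr [-0.3, 0.0, 0.1] dp [0.0685, 0.0023, -0.0177]
(-37, 131, 70) dr [-0.3, 0.0, 0.1] dp [0.0609, 0.0024, -0.0056]
(-4, 130, 70) dr [-0.3, 0.0, 0.1] dp [0.0916, 0.0025, 0.0067]
```

View pics/c2.png

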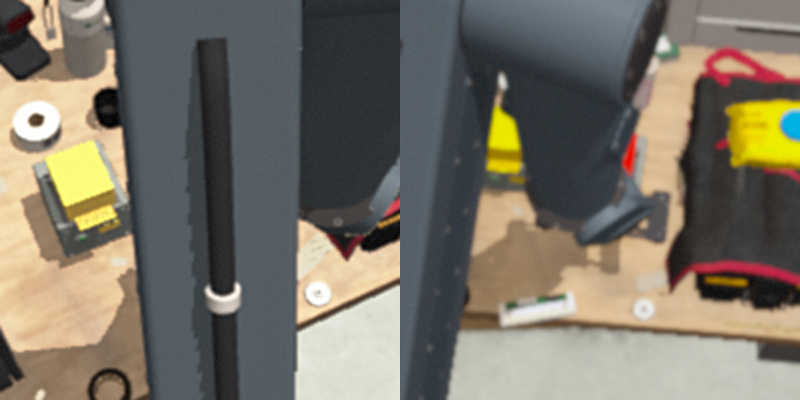

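{"method": "arm_command", "body": {
  "delta_rot": [
    [0,0,0],
    [0,0,0],
    [0,0,0],
    [0,0,0],
    [0,0,0],
    [0,0,0],
    [0,0,0],
    [0,0,0]
  ],
  "delta_pos": [
    [0.006,0.002,0.002],
    [0.012,0.002,0.004],
    [0.018,0.002,0.006],
    [0.024,0.002,0.007],
    [0.026,0.002,0.006],
    [0.028,0.002,0.005],
    [0.031,0.002,0.004],
    [0.031,0.002,0.004]
  ],
  "gripper": [1,1,1,1,1,1,1,1]
}}

```text
time: 5.22
position: [0.5126, -0.0215, 0.11]
tool_rot: [0.985, -0.021, 0.169, 0.0]
ft_force: [-6.9, -2.0, 0.9]
grip_width: 0.0011
grip_force: 3.3
```

```bash
python3 -c "
from h import *
plan((-62,112,70),(-51,147,70),(-34,145,70),(-37,131,70),(-4,130,70))"
```

```text
t 5.22 q [-0.32   0.501  2.075  0.395  0.258  0.926] box [-66.1   1.8 110.   70.5] F [-6.9 -2.   0.9] w 0.0011265483684116228
(-62, 112, 70) dr [-0.5, 0.5, 0.1] dp [0.0045, 0.0018, -0.0005]
(-51, 147, 70) dr [-0.5, 0.5, 0.1] dp [0.0266, 0.0016, -0.0299]
(-34, 145, 70) dr [-0.5, 0.5, 0.1] dp [0.042, 0.0017, -0.0223]
(-37, 131, 70) dr [-0.5, 0.5, 0.1] dp [0.0345, 0.0018, -0.0101]
(-4, 130, 70) dr [-0.5, 0.5, 0.1] dp [0.0652, 0.002, 0.0018]
```

{"method": "arm_command", "body": {
  "delta_rot": [
    [0,0,0],
    [0,0,0],
    [0,0,0],
    [0,0,0],
    [0,0,0],
    [0,0,0],
    [0,0,0]
  ],
  "delta_pos": [
    [-0.001,0.001,-0.005],
    [0,0.001,-0.008],
    [0.002,0.001,-0.012],
    [0.004,0.001,-0.016],
    [0.009,0.001,-0.02],
    [0.009,0.001,-0.02],
    [0.009,0.001,-0.02]
  ],
  "gripper": [1,1,1,1,1,1,1]
}}

```text
time: 5.8
position: [0.518, -0.0236, 0.1325]
tool_rot: [0.985, -0.021, 0.172, 0.001]
ft_force: [-2.1, 0.4, 1.0]
grip_width: 0.0003
grip_force: 1.0
```

```bash
python3 -c "
from h import *
plan((-60,134,70),(-51,147,70),(-34,145,70),(-37,131,70),(-4,130,70))
b=snap('side','s3')['pixels'][150:290,240:380]
cv2.imwrite('pics/c3.png',cv2.resize(b,(560,560),interpolation=cv2.INTER_CUBIC))"
```

```text
t 5.8 q [-0.321  0.455  2.049  0.317  0.319  1.007] box [-6.060e+01 -1.000e-01  1.325e+02  7.010e+01] F [-2.1  0.4  1. ] w 0.00028697231156106615
(-60, 134, 70) dr [-0.3, 0.1, 0.1] dp [0.0011, -0.0001, -0.0012]
(-51, 147, 70) dr [-0.3, 0.1, 0.1] dp [0.014, -0.0001, -0.0103]
(-34, 145, 70) dr [-0.3, 0.1, 0.1] dp [0.0293, -0.0, -0.0027]
(-37, 131, 70) dr [-0.3, 0.1, 0.1] dp [0.0217, 0.0, 0.0095]
(-4, 130, 70) dr [-0.3, 0.1, 0.1] dp [0.0524, 0.0002, 0.0216]
```

View pics/c3.png

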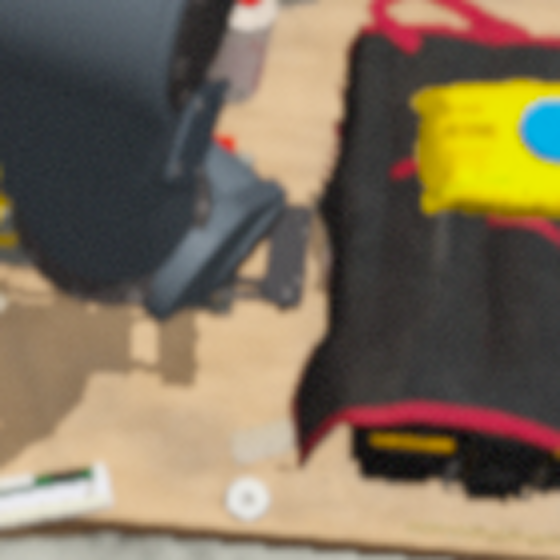

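Run:
```python
from h import *
c=dict(np.load('pics/s3.npz'))
for n in('s0','s2','s3','t2'):
    i=cv2.imread(f'pics/{n}.png').astype(int);y,x=np.where((i[...,2]>130)&(i[...,1]<70)&(i[...,0]<80))
    k=(abs(x-290)<22)&(abs(y-200)<35);print(n,k.sum(),list(zip(x[k],y[k]))[:25] if k.sum()<60 else '')
for th in(0,.2,.4,.6):
    s,co=np.sin(th),np.cos(th)
    for nm,(x,z) in dict(FR=(-72,46),BR=(0,46),FRb=(-72,0),hinge=(0,0)).items():
        p=tgt(35+x*co+z*s,106-x*s+z*co,90,y=-33)[0];print(th,nm,np.round(proj(c,p),1),end=' ')
    print()
```

```text
s0 574 
s2 67 
s3 1 [(np.int64(296), np.int64(185))]
t2 0 []
0 FR [295.5 207.3] 0 BR [297.8 187.7] 0 FRb [294.6 214.4] 0 hinge [296.9 195.2] 
0.2 FR [296.1 202.1] 0.2 BR [298.1 185.5] 0.2 FRb [294.9 211.8] 0.2 hinge [296.9 195.2] 
0.4 FR [296.7 196.7] 0.4 BR [298.3 183.6] 0.4 FRb [295.3 208.5] 0.4 hinge [296.9 195.2] 
0.6 FR [297.4 191.2] 0.6 BR [298.5 182.3] 0.6 FRb [295.8 204.6] 0.6 hinge [296.9 195.2]
```

The red sliver now tops out at about row 185, against 187.5 when shut, so the guard is up roughly 0.3 rad. I'll carry on up and forward.

{"method": "arm_command", "body": {
  "delta_rot": [
    [0,0,0],
    [0,0,0],
    [0,0,0],
    [0,0,0],
    [0,0,0],
    [0,0,0],
    [0,0,0],
    [0,0,0],
    [0,0,0],
    [0,0,0]
  ],
  "delta_pos": [
    [0.004,0,-0.003],
    [0.008,0,-0.006],
    [0.013,0,-0.009],
    [0.017,0,-0.008],
    [0.021,0,-0.006],
    [0.025,0,-0.005],
    [0.029,0,-0.003],
    [0.029,0,-0.003],
    [0.029,0,-0.003],
    [0.029,0,-0.003]
  ],
  "gripper": [1,1,1,1,1,1,1,1,1,1]
}}

```text
time: 6.68
position: [0.5443, -0.0248, 0.1444]
tool_rot: [0.985, -0.021, 0.172, 0.001]
ft_force: [-0.8, 0.4, -0.9]
grip_width: 0.0006
grip_force: 0.2
```

```bash
python3 -c "
from h import *
plan((-34,147,70),(-37,131,70),(-4,130,70))
c=snap('side','s4');d=snap('top','t4')
for p in (c,d): print(np.round(proj(p,tgt(-34,147,70)[0])),np.round(proj(p,tgt(-14,133,70)[0])))
f=lambda i:cv2.resize(i,(400,400),interpolation=cv2.INTER_CUBIC)
cv2.imwrite('pics/c4.png',np.hstack([f(d['pixels'][150:250,230:330]),f(c['pixels'][150:250,240:340])]))"
```

```text
t 6.68 q [-0.304  0.453  1.976  0.246  0.389  1.097] box [-3.430e+01 -1.000e-01  1.444e+02  7.020e+01] F [-0.8  0.4 -0.9] w 0.0006146504763725718
(-34, 147, 70) dr [-0.3, 0.2, 0.1] dp [0.0012, -0.0001, -0.0023]
(-37, 131, 70) dr [-0.3, 0.2, 0.1] dp [-0.007, -0.0001, 0.0117]
(-4, 130, 70) dr [-0.3, 0.2, 0.1] dp [0.0237, 0.0001, 0.0238]
[285. 206.] [286. 203.]
[290. 212.] [287. 209.]
```

View pics/c4.png

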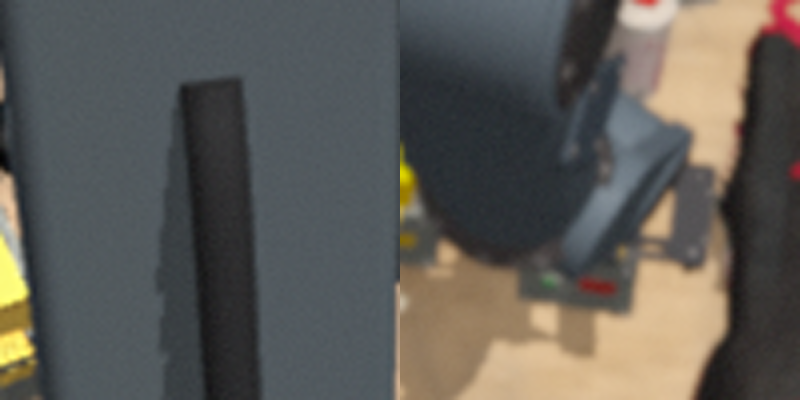

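The box's front face is clear at (540–635, 275–305) in the crop, with no tab there, so the guard is up. Next I'll lower the tip in front of the knob and push.

{"method": "arm_command", "body": {
  "delta_rot": [
    [0,0,0],
    [0,0,0],
    [0,0,0],
    [0,0,0],
    [0,0,0],
    [0,0,0]
  ],
  "delta_pos": [
    [-0.004,0,0.002],
    [-0.006,0,0.006],
    [-0.008,0,0.01],
    [-0.008,0,0.014],
    [-0.008,0,0.014],
    [-0.008,0,0.014]
  ],
  "gripper": [1,1,1,1,1,1]
}}

```text
time: 7.28
position: [0.5412, -0.0245, 0.1282]
tool_rot: [0.985, -0.021, 0.172, 0.001]
ft_force: [-0.8, 0.2, -0.2]
grip_width: 0.0004
grip_force: 0.4
```

```bash
python3 -c "
from h import *
plan((-37,131,70),(-16,133,70),(-4,130,70))"
```

```text
t 7.28 q [-0.306  0.484  1.996  0.281  0.342  1.059] box [-3.740e+01  1.000e-01  1.282e+02  7.020e+01] F [-0.8  0.2 -0.2] w 0.000434413331554972
(-37, 131, 70) dr [-0.4, 0.2, 0.1] dp [0.0014, 0.0, -0.0025]
(-16, 133, 70) dr [-0.4, 0.2, 0.1] dp [0.0218, 0.0001, 0.0027]
(-4, 130, 70) dr [-0.4, 0.2, 0.1] dp [0.0321, 0.0002, 0.0096]
```

{"method": "arm_command", "body": {
  "delta_rot": [
    [0,0,0],
    [0,0,0],
    [0,0,0],
    [0,0,0],
    [0,0,0],
    [0,0,0],
    [0,0,0]
  ],
  "delta_pos": [
    [0.006,0,0],
    [0.012,0,0.001],
    [0.017,0,0.002],
    [0.022,0,0.003],
    [0.025,0,0.005],
    [0.025,0,0.005],
    [0.025,0,0.005]
  ],
  "gripper": [1,1,1,1,1,1,1]
}}

```text
time: 7.87
position: [0.5675, -0.0259, 0.1326]
tool_rot: [0.985, -0.021, 0.173, 0.001]
ft_force: [-1.4, 0.6, -0.4]
grip_width: 0.0004
grip_force: 0.3
```

```bash
python3 -c "
from h import *
plan((-12,132,70),(-4,131,70))"
```

```text
t 7.87 q [-0.291  0.498  1.931  0.236  0.386  1.119] box [-1.110e+01 -1.000e-01  1.326e+02  7.010e+01] F [-1.4  0.6 -0.4] w 0.00035794317351724023
(-12, 132, 70) dr [-0.3, 0.1, 0.1] dp [-0.001, -0.0001, 0.0003]
(-4, 131, 70) dr [-0.3, 0.1, 0.1] dp [0.0062, -0.0, 0.0039]
```

{"method": "arm_command", "body": {
  "delta_rot": [
    [0,0,0],
    [0,0,0],
    [0,0,0],
    [0,0,0],
    [0,0,0]
  ],
  "delta_pos": [
    [0.002,0,0.001],
    [0.004,0,0.002],
    [0.006,0,0.004],
    [0.006,0,0.004],
    [0.006,0,0.004]
  ],
  "gripper": [1,1,1,1,1]
}}

```text
time: 8.28
position: [0.5739, -0.026, 0.1306]
tool_rot: [0.985, -0.021, 0.172, 0.001]
ft_force: [-1.4, 0.5, 0.4]
grip_width: 0.0006
grip_force: 0.6
```

{"method": "arm_command", "body": {
  "delta_rot": [
    [0,0,0],
    [0,0,0],
    [0,0,0]
  ],
  "delta_pos": [
    [0.002,0,0.001],
    [0.003,0,0.001],
    [0.003,0,0.001]
  ],
  "gripper": [1,1,1]
}}

```text
time: 8.53
position: [0.5759, -0.026, 0.1304]
tool_rot: [0.985, -0.021, 0.171, 0.001]
ft_force: [-3.6, -0.5, -0.0]
grip_width: 0.0004
grip_force: 1.9
```

{"method": "arm_command", "body": {
  "delta_rot": [
    [0,0,0],
    [0,0,0],
    [0,0,0],
    [0,0,0]
  ],
  "delta_pos": [
    [0.001,0,0],
    [0.002,0,0.001],
    [0.003,0,0.001],
    [0.003,0,0.001]
  ],
  "gripper": [1,1,1,1]
}}

```text
time: 8.87
position: [0.5765, -0.0257, 0.13]
tool_rot: [0.985, -0.021, 0.169, 0.0]
ft_force: [-10.4, -3.8, 5.2]
grip_width: 0.0004
grip_force: 5.4
```

The force jumped to about 10 N with almost no further travel, at the position expected for fully on, so the toggle is against its back stop. I'll withdraw so the guard closes.

{"method": "arm_command", "body": {
  "delta_rot": [
    [0,0,0],
    [0,0,0],
    [0,0,0],
    [0,0,0],
    [0,0,0],
    [0,0,0],
    [0,0,0],
    [0,0,0],
    [0,0,0],
    [0,0,0],
    [0,0,0],
    [0,0,0]
  ],
  "delta_pos": [
    [-0.008,0,-0.003],
    [-0.016,0,-0.006],
    [-0.024,0,-0.009],
    [-0.032,0,-0.012],
    [-0.04,0,-0.0145],
    [-0.047,0,-0.017],
    [-0.054,0,-0.0195],
    [-0.061,0,-0.022],
    [-0.069,0,-0.025],
    [-0.077,0,-0.028],
    [-0.088,0,-0.032],
    [-0.1,0,-0.036]
  ],
  "gripper": [1,1,1,1,1,1,1,1,1,1,1,1]
}}

```text
time: 9.87
position: [0.4737, -0.0221, 0.1312]
tool_rot: [0.985, -0.021, 0.173, 0.002]
ft_force: [-0.2, -0.1, -0.2]
grip_width: 0.0004
grip_force: 0.0
```

```bash
python3 -c "
from h import *
plan((-130,150,75),(-150,320,85),(-200,320,88,-250))"
```

```text
t 9.87 q [-0.356  0.422  2.157  0.444  0.256  0.845] box [-105.    -0.6  131.2   70.1] F [-0.2 -0.1 -0.2] w 0.0003749642383599096
(-130, 150, 75) dr [-0.3, -4.9, 0.1] dp [-0.0171, -0.0008, -0.0262]
(-150, 320, 85) dr [-0.3, -14.9, 0.2] dp [0.0219, -0.0016, -0.1928]
(-200, 320, 88, -250) dr [-0.3, -17.9, 0.2] dp [-0.0256, 0.2482, -0.2111]
```

{"method": "arm_command", "body": {
  "delta_rot": [
    [0,-5,0],
    [0,-5,0],
    [0,-15,0],
    [0,-15,0],
    [0,-15,0],
    [0,-15,0],
    [0,-15,0],
    [0,-15,0],
    [0,-18,0],
    [0,-18,0],
    [0,-18,0],
    [0,-18,0]
  ],
  "delta_pos": [
    [-0.017,0,-0.026],
    [-0.017,0,-0.026],
    [0.022,0,-0.193],
    [0.022,0,-0.193],
    [0.022,0,-0.193],
    [0.022,0,-0.193],
    [0.022,0,-0.193],
    [0.022,0,-0.193],
    [-0.026,0.3,-0.211],
    [-0.026,0.3,-0.211],
    [-0.026,0.3,-0.211],
    [-0.026,0.3,-0.211]
  ],
  "gripper": [1,1,1,1,1,1,1,1,1,1,1,1]
}}

```text
time: 10.87
position: [0.3935, -0.1849, 0.3191]
tool_rot: [1.0, -0.02, 0.016, -0.002]
ft_force: [0.5, -0.1, -0.1]
grip_width: 0.0005
grip_force: 0.0
```

{"method": "arm_command", "body": {
  "delta_rot": [
    [0,0,0],
    [0,0,0],
    [0,0,0],
    [0,0,0],
    [0,0,0],
    [0,0,0]
  ],
  "delta_pos": [
    [0,0.15,0],
    [0,0.15,0],
    [0,0.15,0],
    [0,0.15,0],
    [0,0.15,0],
    [0,0.15,0]
  ],
  "gripper": [1,1,1,1,1,1]
}}

```text
time: 11.37
position: [0.3872, -0.3345, 0.3176]
tool_rot: [1.0, -0.022, 0.016, -0.003]
ft_force: [0.0, 1.0, 0.2]
grip_width: 0.0003
grip_force: 0.0
```

```bash
python3 -c "
from h import *
c=snap('side','s5');d=snap('top','t5')
f=lambda i:cv2.resize(i,(400,400),interpolation=cv2.INTER_CUBIC)
cv2.imwrite('pics/c5.png',np.hstack([f(d['pixels'][160:290,190:320]),f(c['pixels'][150:290,200:340])]))
plan()"
```

```text
t 11.47 q [-0.946  0.255  1.602  0.03   1.272  0.658] box [-177.1 -314.4  317.9   88.2] F [ 0.2  0.5 -0.2] w 0.0008291187266443548
```

View pics/c5.png

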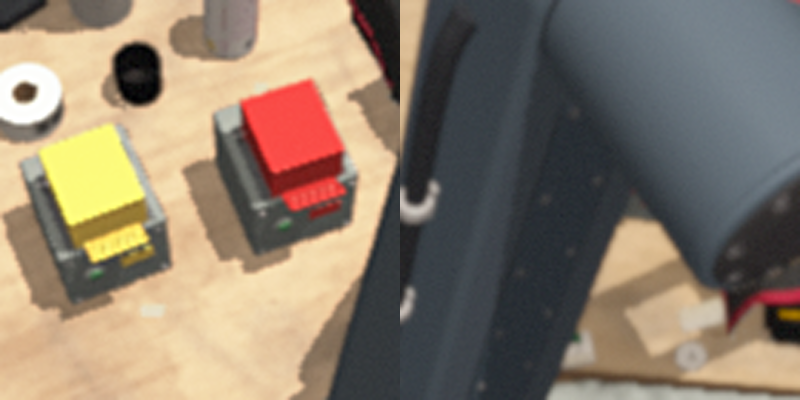

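The top view shows the red guard shut at about (295,130) in the crop, with the yellow box and nearby objects as they were. I'm handing in.

```bash
python3 -c "
from rig import robot
print(robot.hand_in())"
```

```text
the job is handed in; nothing more can be done
None
```

I lifted the red guard with the side of the closed fingers, pushed the toggle back to its stop, let the guard drop shut and handed the job in at about 11.5 s. The last picture shows the guard shut, but the toggle is hidden beneath it, so "on" rests on the force jump to about 10 N at the expected end position.

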